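# Fit the cover over the studs of a clamped steering gear housing

## Task

Pick up the steel cover with the blue lug and fit it on the steering gear housing in the vise: the housing sits up to 16 mm off along the jaws, so rest the cover lightly on the stud ends and slide it along them, feeling for the moment both holes drop over the studs. Then let it down flush on the housing's top face and let go. Work gently, never forcing the cover against the studs or housing, and leave the other things on the bench where they are.

Things in the scene. Friction and masses are not known exactly. Their poses are not given: they have to be found in the camera images.
- cover_mid (a point): Centre, half-way up (21 mm above the underside), of the loose steel cover, 0.2 to 0.4 kg: sizes in mm, plate 64 (x) x 112 (y) x 8 thick, with a solid blue lug 26 (x) x 34 (y) rising 34 above its middle; total height 42. It lies flat, lug up, z up; pinch the lug across its x faces. The same after half a turn.
- cover: The same cover; origin at the centre of its underside. Two round through holes of 12 mm diameter lie on its y axis, 38 mm either side of the centre.
- seat (a point): Nominal middle of the flat top face (68 in x, 116 in y) of the grey housing in the vise, 130 mm above the bench (all sizes mm); y along the jaws, z up. Two studs, 10 diameter ends chamfered 0.7 x 1.5, stand 14 above the face, 76 apart on a line along y. The housing was clamped by eye: face and studs together lie up to 16 mm off this point along +y or -y, unmeasured; exact across x, in height and yaw.
- vise: Green vise fixed to the bench, with the aluminium steering gear housing clamped firmly in it (it does not slip at hand forces). Sizes in mm: jaws 130 long along y, 112 high; screw and bar to +x, reaching 185. The housing's tubes run below the top face, 150 towards +y and 275 towards -y, tops at 118. Origin on the bench, directly below the seat point, same axes.
- cap: loose black round cap with a knob, 68 dia, 32 high (mm); not needed; may lie where the cover might; origin at the centre of its underside
- bearing: loose steel bearing ring, 62 dia, 16 high; not needed; origin at the centre of its underside
- sleeve: loose open steel cup-shaped sleeve, 60 dia, 50 high (mm); not needed; origin at the centre of its underside
- grease: loose yellow can, 64 dia, 100 high; not needed; origin at the centre of its underside
- wrench: loose steel wrench, 190 mm long, lying along its x; not needed; origin at the centre of its underside
- driver: loose screwdriver lying along its x; not needed; origin at the centre of its underside
- pulley: loose dark grooved pulley, 80 dia, 34 high (mm); not needed; origin at the centre of its underside
Not all that is in view belongs to the job. Leave any brown, orange or red look-alike of the cover alone.

How it is judged:
By the outcome, as a careful person would: the job done as asked, in the order asked, and still so for the second after the job is handed in, with the robot touching nothing.
It also fails if it takes over 64 s, if anything falls off the work surface, if the arm or the gripper's body presses on something with over 40 N, if the wrist force passes 120 N, or if a joint passes its speed limit or range.

## Robot

A 7-joint arm with a two-finger parallel gripper is mounted at the origin on the work surface. World frame = base frame: x ahead of the robot, y to its left, z up, the work surface at z = 0. Lengths are in m, angles in degrees, forces in N, time in s.
With the tool pointing down it reaches from about 0.425 to 0.875 m from the base axis. Payload 4.7 kg.
Tool frame: the origin (TCP) lies at the very end of the fingers, on their centre line; the grasp point (between the pads) lies 19 mm behind it; x points along the fingers, z is the direction in which the jaws open and shut, and the axes are right-handed (so a half turn about x gives the same grasp; the last joint's range is limited). The gripper opens to 87 mm and grips with 3 to 60 N. Pads are 19 mm wide; open, the fingers measure 117 mm over their backs; the gripper's body (75 mm by 190 mm) begins 51 mm behind the grasp point.
Start: joints at [66.583, 18.392, -4.016, 83.108, 1.295, 78.541, -3.26], TCP at [0.267, -0.593, 0.223] pointing down, gripper open.
Joint ranges: [-163.93, 163.93], [-17.29, 119.83], [-79.2, 71.16], [3.27, 140.29], [-89.18, 269.18], [5.43, 117.66], [-154.24, 154.24]. Speed limits (degrees/s): [147.25, 147.25, 180, 180, 180, 180, 180].

## Interface

Orientations are given as [roll, pitch, yaw] about the fixed x, y, z axes, in that order (R = Rz(yaw) Ry(pitch) Rx(roll)).
In Python, from cell import env gives the robot as it stands. The module is installed in compiled form; this text tells all that it offers.
- The arm moves only by the tool drive_tool, never from a script. Its argument "increments" is a list of rows, each a list of 2 entries, a list of its own where there are three numbers: the shift along the tool's x, y, z scaled (see below), then the turn, a rotation vector about the tool's x, y, z scaled (see below). In form: [[[dx, dy, dz], [wx, wy, wz]], ...]. A call has 1 to 10 rows; each row shifts and turns the commanded pose from where the row before left it, along the tool's axes as they then stand; what a row does not reach is not made up. The controller multiplies each number of a shift by 0.04 m and each number of a turn by 120 degrees. A row lasts 1/10 s, in which the tool goes at most 50 mm and 8.59 degrees, less where a joint would pass 70% of its speed; a pose out of reach is approached as far as the arm can. A call with a number of a shift or a turn outside -1 to 1 is refused whole. A call with a gripper value outside its range is refused whole. "hand" is the gripper's target within -1 to 1 (fully open at 1, half-way at 0, shut at -1), set as the call begins (left out, the last holds). The fingers move at their own pace and stop on an object; "squeeze" is the grip in N (left out, the last holds). Time passes only in rows, so rows that do not move let the fingers close. It gives the time, the measured TCP pose, the force and the opening at its end, in the units of the state.
- env.get_obs(): the state, without advancing time (a new reading comes with each control period).
- env.read_camera(name): name is "scene" or "top" or "wrist"; returns a dict with "frame" (480x640x3 uint8, red, green, blue), "fx", "fy", "cx", "cy" (pixels), "R" (3x3) and "t" (3): a world point X has camera coordinates R X + t. Camera axes: x right, y down, z forward; pixel columns grow to the right and rows downward; lengths in m; the calibration is good to about 2 mm. A picture is of the moment at which its call begins. There is no depth.
- env.sign_off(): hands the job in, once; it reports no verdict.
The state is a dict: "time_s": time; "qpos": joint angles; "joint_velocities": joint speeds; "effort": joint torques, N m; "tool_pos": TCP position; "tool_rot": TCP orientation; "force": force on the tool from outside, world axes, zero at the start; "wrist_torque": the same for the moment, N m; "grip_width": finger opening in m.
Only numpy, scipy, OpenCV 4.12 (cv2) and the standard library are available. Lean on these libraries where they do the work, as an engineer would, in place of code of your own. Each camera call takes 0.05 s, during which the arm holds its last target.

## Working session

There is one attempt and no reset: what is moved stays moved. The work goes in short steps, Python scripts to look and compute and a tool call to move; the robot and the scene stay as the last step left them, time stands still between calls to the robot, and variables do not carry over. Pictures are saved under pics/ and viewed, and the job is handed in when it is done.

Besides the shell and the picture viewer there is one more tool, called after "Emit:" by a JSON object that holds its "method" and its "body", one argument or row to a line. drive_tool: Moves the arm, as the interface text tells. Shifts and turns lie within -1 to 1; 1 stands for 0.04 m of shift or 120 degrees of turn. Its arguments: {"type":"object","properties":{"increments":{"type":"array"},"hand":{"type":"number"},"squeeze":{"type":"number"}},"required":["increments"]}

```bash
mkdir -p pics; ls
cat > h.py <<'E'
import numpy as np, cv2, json
from cell import env
def shot(name, fn):
    c=env.read_camera(name)
    f=np.asarray(c["frame"]); cv2.imwrite("pics/"+fn+".png", f[:,:,::-1])
    np.savez("pics/"+fn+".npz", frame=f, R=c["R"], t=c["t"], k=[c["fx"],c["fy"],c["cx"],c["cy"]])
    return c
def load(fn):
    d=np.load("pics/"+fn+".npz"); k=d["k"]
    return dict(frame=d["frame"],R=d["R"],t=d["t"],fx=k[0],fy=k[1],cx=k[2],cy=k[3])
def ray(c,u,v,z):
    R=np.asarray(c["R"]);t=np.asarray(c["t"])
    d=R.T@np.array([(u-c["cx"])/c["fx"],(v-c["cy"])/c["fy"],1.]); o=-R.T@t
    return o+d*(z-o[2])/d[2]
def proj(c,X):
    p=np.asarray(c["R"])@np.asarray(X)+np.asarray(c["t"])
    return np.array([c["fx"]*p[0]/p[2]+c["cx"],c["fy"]*p[1]/p[2]+c["cy"]])
E
python3 - <<'E'
from h import *
for n in ["scene","top","wrist"]:
    c=shot(n,n+"0"); R=np.array(c["R"]); print(n,-R.T@np.array(c["t"]),R[2],c["fx"])
o=env.get_obs()
for k,v in o.items(): print(k,np.round(v,4))
E
```

```text
pics
scene [1.22061742 0.67556955 1.1801503 ] [-0.46245203 -0.48978037 -0.73908952] 561.7202400879123
top [ 0.31959726 -0.04161096  1.28793554] [ 0.19330208  0.00417182 -0.98113042] 438.9355028378323
wrist [ 0.3365111  -0.55867337  0.38357629] [-0.26037977 -0.11698129 -0.95839332] 413.52584625948384
time_s 0.15
qpos [66.5835 18.4306 -4.0158 83.1585  1.2976 78.5413 -3.2618]
joint_velocities [ 9.440e-02 -1.083e-01 -2.000e-04 -2.364e-01  2.530e-02  2.830e-02
 -1.400e-02]
effort [-1.20000e-03 -4.91799e+01 -4.05400e-01 -3.12879e+01 -6.41000e-02
  4.05000e-02  1.00000e-04]
tool_pos [ 0.2665 -0.5924  0.2217]
tool_rot [-174.9679   89.9146  119.2569]
force [-0.1381 -0.1521 -0.204 ]
wrist_torque [0.0432 0.0326 0.0057]
grip_width 0.0868
```

View pics/top0.png

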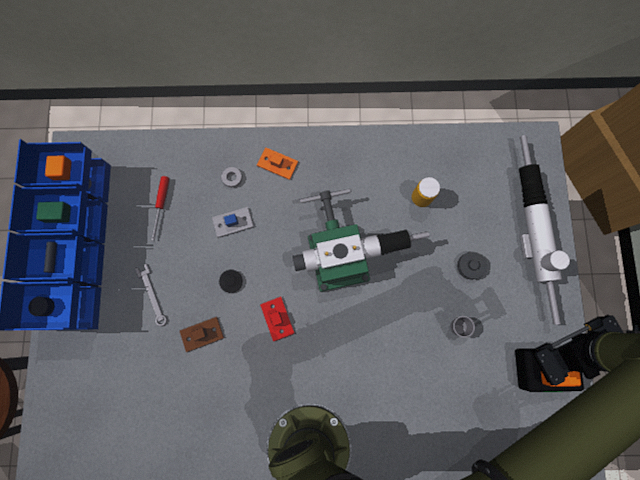

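View pics/scene0.png

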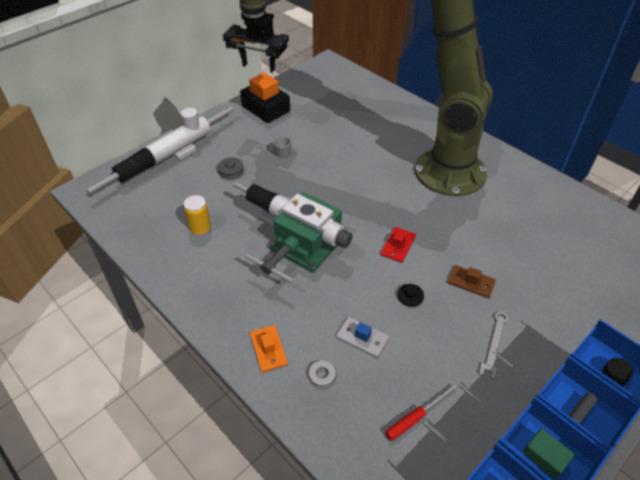

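View pics/wrist0.png

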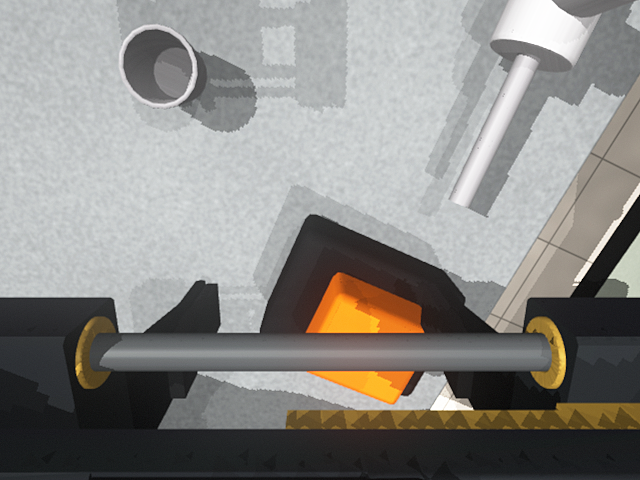

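The top view shows the steel cover with the blue lug at about (233,221), and the vise with the pale housing face at about (340,250). The red, brown and orange look-alikes sit apart from it. I'll enlarge those two areas and measure.

Run:
```python
from h import *
c=load("top0"); f=c["frame"]
a=cv2.resize(f[195:250,200:270],None,fx=5.6,fy=5.6,interpolation=cv2.INTER_CUBIC)
b=cv2.resize(f[215:300,285:395],None,fx=5,fy=5,interpolation=cv2.INTER_CUBIC)[:425,:550]
cv2.imwrite("pics/a.png",a[:,:,::-1]);cv2.imwrite("pics/b.png",b[:,:,::-1])
hsv=cv2.cvtColor(f,cv2.COLOR_RGB2HSV)
m=cv2.inRange(hsv,(100,120,60),(125,255,255)); m[:, :150]=0
n,l,s,cen=cv2.connectedComponentsWithStats(m)
for i in range(1,n):
    if s[i,4]>20: print("top blue",s[i],cen[i],ray(c,*cen[i],0.042), ray(c,*cen[i],0.03))
c2=load("scene0"); hsv=cv2.cvtColor(c2["frame"],cv2.COLOR_RGB2HSV)
m=cv2.inRange(hsv,(100,120,60),(125,255,255)); n,l,s,cen=cv2.connectedComponentsWithStats(m)
for i in range(1,n):
    if 50<s[i,4]<1000: print("scene blue",s[i],cen[i],ray(c2,*cen[i],0.035))
# housing pale face
hsv=cv2.cvtColor(f,cv2.COLOR_RGB2HSV)
m=cv2.inRange(hsv,(0,0,195),(180,40,255)); m2=np.zeros_like(m); m2[215:300,285:395]=m[215:300,285:395]
n,l,s,cen=cv2.connectedComponentsWithStats(m2)
for i in range(1,n):
    if s[i,4]>20: print("pale",s[i],cen[i],ray(c,*cen[i],0.13))
# plate
m2=np.zeros_like(m); g=cv2.inRange(hsv,(0,0,170),(180,60,255)); m2[195:250,200:270]=g[195:250,200:270]
n,l,s,cen=cv2.connectedComponentsWithStats(m2)
for i in range(1,n):
    if s[i,4]>50:
        r=cv2.minAreaRect(np.argwhere(l==i)[:,::-1].astype(np.float32)); print("plate",s[i],r)
        P=np.array([ray(c,*p,0.008)[:2] for p in cv2.boxPoints(r)]);print(P,P.mean(0))
        for q in (1,2): e=P[q]-P[q-1]; print(np.hypot(*e),np.degrees(np.arctan2(e[1],e[0])))
```

```text
top blue [224 214  13  11  98] [230.09183673 219.08163265] [0.63794535 0.21981771 0.042     ] [0.64101146 0.22233561 0.03      ]
scene blue [557  21  17  20  98] [565.41836735  31.24489796] [-0.99091728 -0.17601931  0.035     ]
scene blue [355 323  16  18 196] [362.81122449 331.37244898] [0.64423254 0.2248183  0.035     ]
pale [317 235  47  32 736] [339.88179348 250.73777174] [ 0.52241976 -0.09483946  0.13      ]
pale [364 239  16  13 127] [371.44094488 244.94488189] [ 0.5365937  -0.17988018  0.13      ]
pale [304 251  16  14 120] [311.16666667 258.08333333] [ 0.50396387 -0.01767986  0.13      ]
```

View pics/a.png

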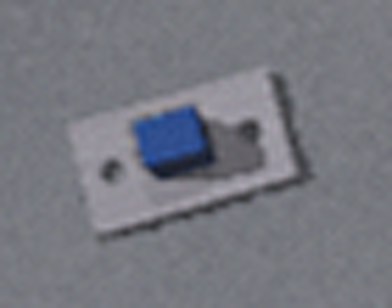

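View pics/b.png

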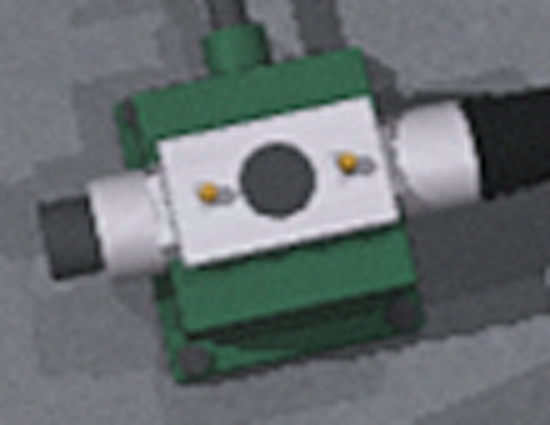

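```bash
cat >> h.py <<'E'
from scipy.spatial.transform import Rotation as Ro
def toolR(o=None):
    o=o or env.get_obs(); return Ro.from_euler("xyz",o["tool_rot"],degrees=True).as_matrix()
def ang(v): return float(np.degrees(np.arctan2(v[1],v[0])))
E
python3 - <<'E'
from h import *
R=toolR(); print(np.round(R,3)); print("toolz heading",ang(R[:,2]))
c=load("top0")
pa=lambda u,v,z: ray(c,200+(u+.5)/5.6-.5,195+(v+.5)/5.6-.5,z)
pb=lambda u,v,z: ray(c,285+(u+.5)/5-.5,215+(v+.5)/5-.5,z)
h=[pa(112,170,.006),pa(250,130,.006)]; print("holes",h,(h[0]+h[1])/2,np.linalg.norm(h[0]-h[1]),"y heading",ang(h[0]-h[1]))
C=[pa(70,122,.008),pa(268,66,.008),pa(300,178,.008),pa(100,238,.008)]
C=np.array(C);print("corners",C.mean(0),ang(C[0]-C[1]),ang(C[3]-C[2]),ang(C[0]-C[3]),ang(C[1]-C[2]),np.linalg.norm(C[0]-C[1]),np.linalg.norm(C[0]-C[3]))
L=np.array([pa(134,120,.042),pa(192,106,.042),pa(205,136,.042),pa(145,152,.042)]);print("lug",L.mean(0),ang(L[0]-L[1]),np.linalg.norm(L[0]-L[1]),np.linalg.norm(L[0]-L[3]))
s=[pb(208,191,.144),pb(348,160,.144)];print("studs",s,(s[0]+s[1])/2,np.linalg.norm(s[0]-s[1]),ang(s[0]-s[1]))
F=np.array([pb(158,142,.13),pb(370,98,.13),pb(400,218,.13),pb(187,267,.13)]);print("face",F.mean(0),ang(F[0]-F[1]),ang(F[3]-F[2]),np.linalg.norm(F[0]-F[1]),np.linalg.norm(F[0]-F[3]))
J=[pb(117,100,.112),pb(358,48,.112),pb(413,283,.112),pb(188,333,.112)];J=np.array(J);print("jaws",J.mean(0),np.linalg.norm(J[0]-J[1]),ang(J[0]-J[1]),ang(J[3]-J[2]))
E
```

```text
[[-0.001  0.912  0.41 ]
 [ 0.001  0.41  -0.912]
 [-1.    -0.    -0.001]]
toolz heading -65.77520254144092
holes [array([0.62960071, 0.25858942, 0.006     ]), array([0.65028204, 0.18478666, 0.006     ])] [0.63994137 0.22168804 0.006     ] 0.07664570735306829 y heading 105.65416838414187
corners [0.6390165  0.21937141 0.008     ] 105.33034090399889 106.13984738684434 15.584060219217701 16.069795729862808 0.11011786063588552 0.06652994382685043
lug [0.64264308 0.22086367 0.042     ] 102.98335208119134 0.031055312750172582 0.01841893199080172
studs [array([ 0.51511811, -0.05790516,  0.144     ]), array([ 0.53037571, -0.13240554,  0.144     ])] [ 0.52274691 -0.09515535  0.144     ] 0.07604670706442285 101.5740737162051
face [ 0.52229556 -0.09614241  0.13      ] 100.85419894521897 101.98339402957282 0.11679491082922197 0.06944511445756496
jaws [ 0.52067151 -0.09144597  0.112     ] 0.13561727258558 101.35798383782465 101.49564081016958
```

Emit:
{"method": "drive_tool", "body": {
  "increments": [
    [[0, 0, 0], [-0.068, 0, 0]],
    [[0, 0, 0], [-0.068, 0, 0]],
    [[0, 0, 0], [-0.068, 0, 0]],
    [[0, 0, 0], [-0.068, 0, 0]],
    [[0, 0, 0], [-0.068, 0, 0]],
    [[0, 0, 0], [-0.068, 0, 0]],
    [[0, 0, 0], [-0.068, 0, 0]],
    [[0, 0, 0], [-0.068, 0, 0]],
    [[0, 0, 0], [-0.068, 0, 0]],
    [[0, 0, 0], [-0.068, 0, 0]]
  ],
  "hand": 1,
  "squeeze": 30
}}

```text
time_s: 1.15
tool_pos: [0.2665, -0.5926, 0.2221]
tool_rot: [102.9, 90.0, 119.0]
force: [-0.0, 0.7, 0.2]
grip_width: 0.0872
```

Emit:
{"method": "drive_tool", "body": {
  "increments": [
    [[0, 0.85, 0.72], [0, 0, 0]],
    [[0, 0.85, 0.72], [0, 0, 0]],
    [[0, 0.85, 0.72], [0, 0, 0]],
    [[0, 0.85, 0.72], [0, 0, 0]],
    [[0, 0.85, 0.72], [0, 0, 0]],
    [[0, 0.85, 0.72], [0, 0, 0]],
    [[0, 0.85, 0.72], [0, 0, 0]],
    [[0, 0.85, 0.72], [0, 0, 0]],
    [[0, 0.85, 0.72], [0, 0, 0]],
    [[0, 0.85, 0.72], [0, 0, 0]]
  ]
}}

```text
time_s: 2.15
tool_pos: [0.4513, -0.1854, 0.2225]
tool_rot: [-107.4, 90.0, -91.6]
force: [0.7, -0.5, 0.2]
grip_width: 0.0868
```

Run:
```python
from h import *
c=shot("wrist","w1"); o=env.get_obs(); print(o["tool_pos"],ang(toolR(o)[:,2]))
for p in [(0.515,-.058,.144),(.5304,-.1324,.144)]: print(proj(c,p))
```

```text
[ 0.45497206 -0.17641943  0.22292338] 16.4177198919964
[499.75165931  65.03921253]
[474.70486117 202.97592327]
```

View pics/w1.png

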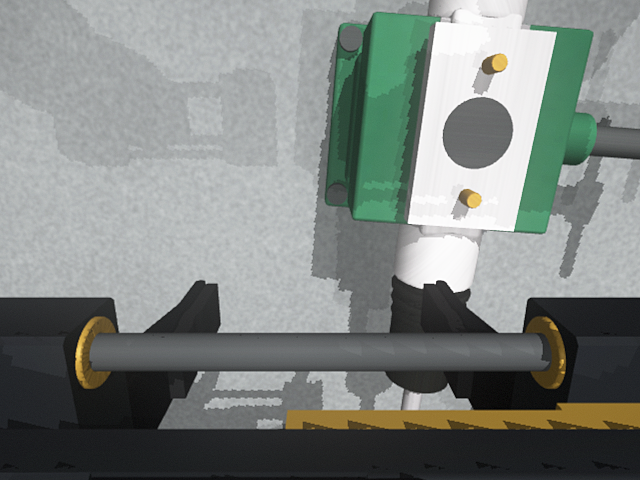

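The wrist view shows the brass stud tips near (499,62) and (474,200) on the white face. I'll measure those precisely.

Run:
```python
from h import *
c=load("w1"); f=c["frame"]
hsv=cv2.cvtColor(f,cv2.COLOR_RGB2HSV)
m=cv2.inRange(hsv,(12,110,90),(32,255,255)); m[280:]=0
n,l,s,cen=cv2.connectedComponentsWithStats(m); print([ (s[i],cen[i]) for i in range(1,n) if s[i,4]>20])
b=cv2.resize(f[40:220,440:530],None,fx=3.3,fy=3.3,interpolation=cv2.INTER_CUBIC); cv2.imwrite("pics/w1c.png",b[:,:,::-1])
```

```text
[(array([487,  54,  20,  18, 231], dtype=int32), array([498.51948052,  61.86580087])), (array([461, 189,  20,  19, 214], dtype=int32), array([472.31775701, 198.20093458]))]
```

View pics/w1c.png

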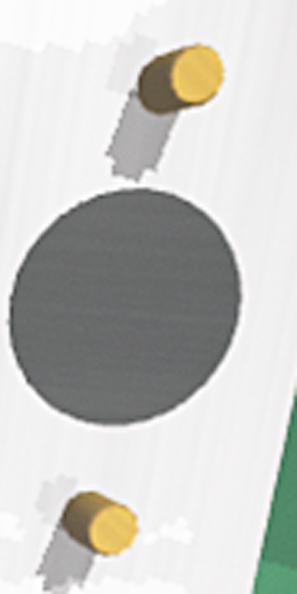

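Emit:
{"method": "drive_tool", "body": {
  "increments": [
    [[0, 0.85, 0.72], [0, 0, 0]],
    [[0, 0.85, 0.72], [0, 0, 0]],
    [[0, 0.85, 0.72], [0, 0, 0]],
    [[0, 0.85, 0.72], [0, 0, 0]],
    [[0, 0.85, 0.72], [0, 0, 0]],
    [[0, 0.85, 0.72], [0, 0, 0]],
    [[0, 0.85, 0.72], [0, 0, 0]],
    [[0, 0.85, 0.72], [0, 0, 0]],
    [[0, 0.6, 0.6], [0, 0, 0]],
    [[0, 0, 0], [0, 0, 0]]
  ]
}}

```text
time_s: 3.2
tool_pos: [0.6148, 0.1731, 0.2216]
tool_rot: [92.1, 89.7, 108.3]
force: [0.1, 1.0, -0.7]
grip_width: 0.0872
```

Run:
```python
from h import *
c=load("w1")
a=ray(c,499.65,62.1,.144);b=ray(c,473.6,199.65,.144); print(a,b,(a+b)/2,np.linalg.norm(a-b),ang(a-b))
c=shot("wrist","w2"); o=env.get_obs(); print(o["tool_pos"],ang(toolR(o)[:,2]))
```

```text
[ 0.51437251 -0.05665067  0.144     ] [ 0.52902335 -0.13071078  0.144     ] [ 0.52169793 -0.09368072  0.144     ] 0.0754953488277826 101.18998254107673
[0.61461484 0.1698249  0.22160116] 16.09231122147302
```

View pics/w2.png

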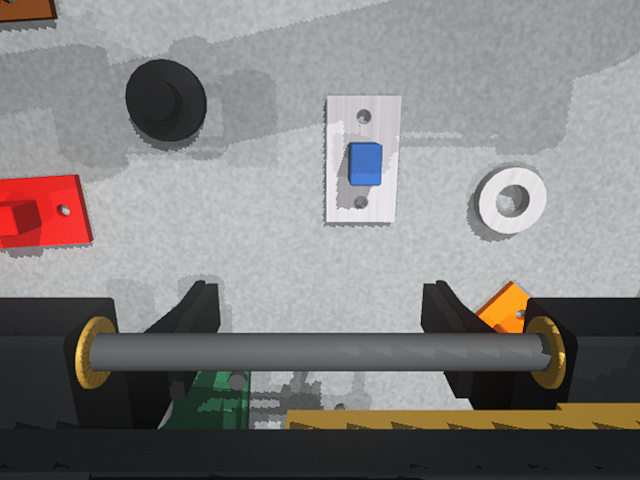

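The cover is seen clearly: plate corners near (328,95), (401,96), (396,223) and (325,223), with holes at (364,116) and (361,202). Next I'll measure its pose.

Run:
```python
from h import *
c=load("w2"); f=c["frame"]
b=cv2.resize(f[85:235,310:415],None,fx=3.9,fy=3.9,interpolation=cv2.INTER_CUBIC); cv2.imwrite("pics/w2c.png",b[:,:,::-1])
```

```text
(no output)
```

View pics/w2c.png

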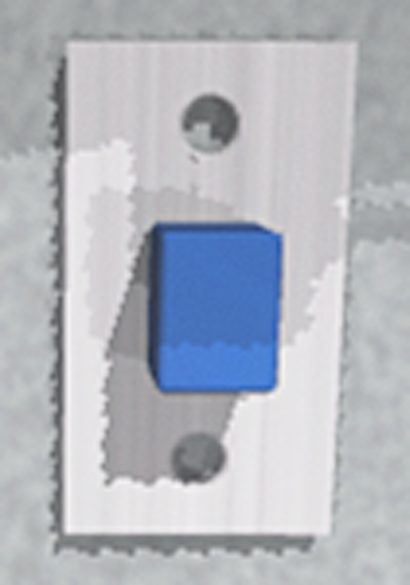

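Run:
```python
from h import *
c=load("w2")
p=lambda u,v,z: ray(c,310+(u+.5)/3.9-.5,85+(v+.5)/3.9-.5,z)
C=np.array([p(67,41,.008),p(356,42,.008),p(330,535,.008),p(63,535,.008)])
H=np.array([p(210,123,.008),p(199,459,.008)])
L=np.array([p(157,231,.042),p(282,234,.042),p(276,390,.042),p(160,386,.042)])
print("corn",C.mean(0),ang(C[0]-C[3]),ang(C[1]-C[2]),ang(C[1]-C[0]),ang(C[2]-C[3]),np.linalg.norm(C[0]-C[3]),np.linalg.norm(C[0]-C[1]))
print("holes",H.mean(0),np.linalg.norm(H[0]-H[1]),ang(H[0]-H[1]))
print("lug",L.mean(0),ang(L[0]-L[3]),ang(L[1]-L[0]))
o=env.get_obs();R=toolR(o)
for P in (C.mean(0),H.mean(0),L.mean(0)): print("tool delta",(R.T@(P-o["tool_pos"]))/0.04)
print(o["tool_pos"],ang(R[:,2]),R[:,0])
```

```text
corn [0.63841966 0.22195273 0.008     ] 105.97968067405125 106.16134403995522 16.016033743151205 16.236308786953025 0.11238852698935428 0.06377668126156856
holes [0.63836956 0.22261659 0.008     ] 0.07643502083845917 105.94169242072192
lug [0.63808489 0.22279726 0.042     ] 108.50036658628514 14.872254144699886
tool delta [5.34109857 1.07555262 0.94034608]
tool delta [5.34112937 1.09184596 0.94374308]
tool delta [4.49115357 1.10000806 0.93699222]
[0.61461484 0.1698249  0.22160116] 16.09231122147302 [-0.00191991  0.00171098 -0.99999669]
```

Emit:
{"method": "drive_tool", "body": {
  "increments": [
    [[0.6, 0.36, 0.32], [0, 0, 0]],
    [[0.8, 0.36, 0.31], [0, 0, 0]],
    [[0.8, 0.36, 0.31], [0, 0, 0]],
    [[0.6, 0, 0], [0, 0, 0]],
    [[0, 0, 0], [0, 0, 0]],
    [[0, 0, 0], [0, 0, 0]]
  ]
}}

```text
time_s: 3.85
tool_pos: [0.6397, 0.2167, 0.1108]
tool_rot: [-119.6, 89.9, -103.8]
force: [0.2, -0.1, 0.9]
grip_width: 0.0869
```

```bash
cat >> h.py <<'E'
def st():
    o=env.get_obs(); R=toolR(o); print("t",round(o["time_s"],2),"pos",np.round(o["tool_pos"],4),"yaw",round(ang(R[:,2]),2),"x",np.round(R[:,0],3),"F",np.round(o["force"],2),"M",np.round(o["wrist_torque"],2),"w",round(o["grip_width"],4)); return o,R
E
python3 - <<'E'
from h import *
o,R=st(); print(R.T@(np.array([.6384,.2223,.011])-o["tool_pos"])/.04)
c=shot("wrist","w3"); print(proj(c,[.6384,.2223,.042]))
E
```

```text
t 3.85 pos [0.6397 0.2167 0.1108] yaw 15.71 x [-0.    -0.001 -1.   ] F [ 0.19 -0.07  0.85] M [ 0.03 -0.1  -0.03] w 0.0869
[2.49442253 0.14596774 0.00709438]
[322.18243619 246.06174001]
```

View pics/w3.png

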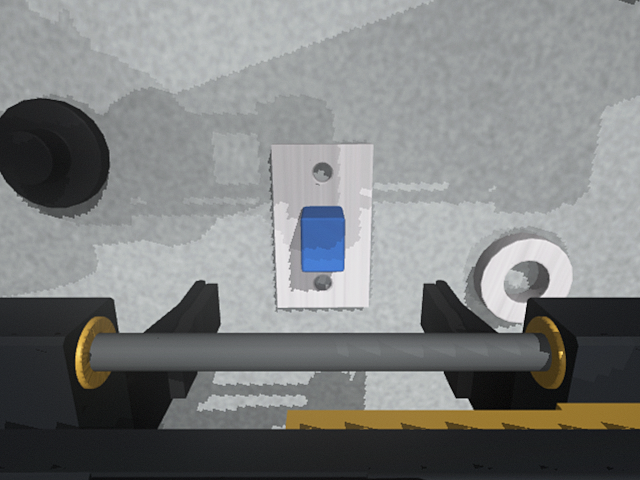

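Emit:
{"method": "drive_tool", "body": {
  "increments": [
    [[0.5, 0.07, 0], [-0.003, 0, 0]],
    [[0.6, 0.07, 0], [0, 0, 0]],
    [[0.6, 0, 0], [0, 0, 0]],
    [[0.5, 0, 0], [0, 0, 0]],
    [[0.25, 0, 0], [0, 0, 0]],
    [[0, 0, 0], [0, 0, 0]],
    [[0, 0, 0], [0, 0, 0]]
  ]
}}

```text
time_s: 4.6
tool_pos: [0.6391, 0.2243, 0.0143]
tool_rot: [-2.7, 89.9, 13.5]
force: [0.1, -0.8, -0.2]
grip_width: 0.0869
```

Run:
```python
from h import *
o,R=st(); print(R.T@(np.array([.6384,.2223,.011])-o["tool_pos"])/.04)
```

```text
t 4.6 pos [0.6391 0.2243 0.0143] yaw 16.15 x [ 0.002  0.001 -1.   ] F [ 0.12 -0.85 -0.24] M [-0.01 -0.09 -0.01] w 0.0869
[ 0.0826989  -0.04207449 -0.03025358]
```

Emit:
{"method": "drive_tool", "body": {
  "increments": [
    [[0.05, -0.04, -0.03], [0, 0, 0]],
    [[0, 0, 0], [0, 0, 0]],
    [[0, 0, 0], [0, 0, 0]]
  ]
}}

```text
time_s: 4.9
tool_pos: [0.6376, 0.2223, 0.0112]
tool_rot: [-15.7, 89.9, 0.5]
force: [-0.2, -0.2, -0.9]
grip_width: 0.087
```

Emit:
{"method": "drive_tool", "body": {
  "increments": [
    [[0, 0, 0], [0, 0, 0]],
    [[0, 0, 0], [0, 0, 0]],
    [[0, 0, 0], [0, 0, 0]],
    [[0, 0, 0], [0, 0, 0]],
    [[0, 0, 0], [0, 0, 0]],
    [[0, 0, 0], [0, 0, 0]],
    [[0, 0, 0], [0, 0, 0]],
    [[0, 0, 0], [0, 0, 0]]
  ],
  "hand": -1,
  "squeeze": 35
}}

```text
time_s: 5.7
tool_pos: [0.6372, 0.2223, 0.0105]
tool_rot: [-120.6, 90.0, -104.4]
force: [-0.0, -0.3, 0.4]
grip_width: 0.0312
```

Run:
```python
from h import *
st()
```

```text
t 5.7 pos [0.6372 0.2223 0.0105] yaw 16.18 x [-0. -0. -1.] F [-0.01 -0.3   0.41] M [-0.05 -0.14  0.01] w 0.0312
```

Emit:
{"method": "drive_tool", "body": {
  "increments": [
    [[0, 0, 0], [0, 0, 0]],
    [[0, 0, 0], [0, 0, 0]],
    [[0, 0, 0], [0, 0, 0]],
    [[0, 0, 0], [0, 0, 0]]
  ]
}}

```text
time_s: 6.1
tool_pos: [0.6375, 0.2224, 0.0106]
tool_rot: [-3.3, 90.0, 12.9]
force: [0.7, -0.1, -0.5]
grip_width: 0.026
```

Emit:
{"method": "drive_tool", "body": {
  "increments": [
    [[-0.2, 0, 0], [0, 0, 0]],
    [[-0.5, 0, 0], [0, 0, 0]],
    [[-0.7, 0, 0], [0, 0, 0]],
    [[-0.8, 0, 0], [0, 0, 0]],
    [[-0.8, 0, 0], [0, 0, 0]],
    [[-0.8, 0, 0], [0, 0, 0]],
    [[-0.6, 0, 0], [0, 0, 0]],
    [[-0.3, 0, 0], [0, 0, 0]],
    [[0, 0, 0], [0, 0, 0]],
    [[0, 0, 0], [0, 0, 0]]
  ]
}}

```text
time_s: 7.1
tool_pos: [0.6365, 0.2219, 0.1971]
tool_rot: [-167.7, 89.9, -151.5]
force: [-0.1, -1.0, -3.6]
grip_width: 0.0254
```

Run:
```python
from h import *
o,R=st()
print(R.T@(np.array([.5217,-.0937,.2])-o["tool_pos"])/.04)
c=shot("wrist","w4")
```

```text
t 7.1 pos [0.6365 0.2219 0.1971] yaw 16.19 x [-0.002 -0.001 -1.   ] F [-0.06 -1.   -3.57] M [ 0.02 -0.08 -0.03] w 0.0254
[-0.057608   -6.77654419 -4.95680599]
```

View pics/w4.png

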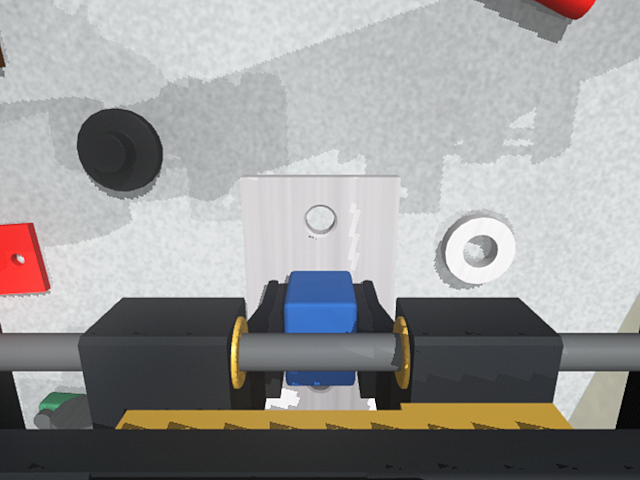

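The cover is held level, with the near hole seen at (320,218). Next I'll work out the cover's pose in the hand.

Run:
```python
from h import *
c=load("w4");f=c["frame"]
o=env.get_obs();R=toolR(o);z=o["tool_pos"][2]-.0106+.008
b=cv2.resize(f[165:285,225:415],None,fx=4,fy=4,interpolation=cv2.INTER_CUBIC); cv2.imwrite("pics/w4c.png",b[:,:,::-1])
for n,u,v in [("TL",240,177),("TR",401,177),("hole",320,218)]:
    P=ray(c,u,v,z); print(n,P,"tool mm",1000*(R.T@(P-o["tool_pos"])))
a=ray(c,240,177,z);b=ray(c,401,177,z);print(ang(b-a),np.linalg.norm(b-a))
```

```text
TL [0.5893896  0.26643985 0.19389467] tool mm [  2.6798604   56.05378573 -32.5716097 ]
TR [0.65117276 0.28437117 0.19389467] tool mm [ 2.47074698 56.04893283 31.76070824]
hole [0.62480292 0.25915814 0.19389467] tool mm [ 2.58374348 39.18754909 -0.59275173]
16.184304211318832 0.06433265799418611
```

View pics/w4c.png

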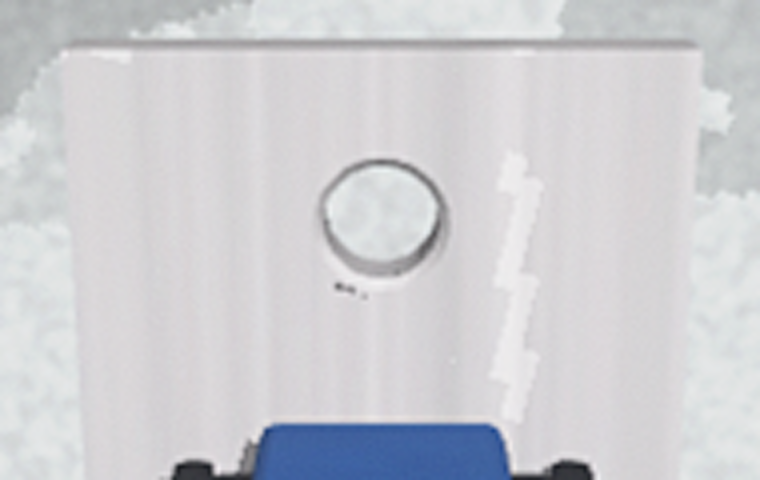

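Emit:
{"method": "drive_tool", "body": {
  "increments": [
    [[0, 0, 0], [0.0407, 0, 0]],
    [[0, -0.4, -0.22], [0, 0, 0]],
    [[0, -0.7, -0.385], [0, 0, 0]],
    [[0, -0.8, -0.44], [0, 0, 0]],
    [[0, -0.8, -0.44], [0, 0, 0]],
    [[0, -0.8, -0.44], [0, 0, 0]],
    [[0, -0.8, -0.44], [0, 0, 0]],
    [[0, -0.8, -0.44], [0, 0, 0]],
    [[0, -0.8, -0.44], [0, 0, 0]],
    [[0, -0.8, -0.44], [0, 0, 0]]
  ]
}}

```text
time_s: 8.15
tool_pos: [0.5435, -0.0708, 0.1968]
tool_rot: [158.3, 89.8, 169.6]
force: [0.4, -0.5, -2.3]
grip_width: 0.0262
```

Emit:
{"method": "drive_tool", "body": {
  "increments": [
    [[0, -0.7, -0.385], [0, 0, 0]],
    [[0, -0.4, -0.22], [0, 0, 0]],
    [[0, -0.13, -0.07], [0, 0, 0]],
    [[0, 0, 0], [0, 0, 0]],
    [[0, 0, 0], [0, 0, 0]],
    [[0, 0, 0], [0, 0, 0]]
  ]
}}

```text
time_s: 8.75
tool_pos: [0.5288, -0.1208, 0.1984]
tool_rot: [82.2, 90.0, 93.7]
force: [-0.7, 0.6, -2.0]
grip_width: 0.0259
```

Run:
```python
from h import *
o,R=st()
c=shot("wrist","w5")
```

```text
t 8.75 pos [ 0.5288 -0.1208  0.1984] yaw 11.47 x [-0.     0.001 -1.   ] F [-0.68  0.63 -1.99] M [-0.03 -0.14 -0.  ] w 0.0259
```

View pics/w5.png

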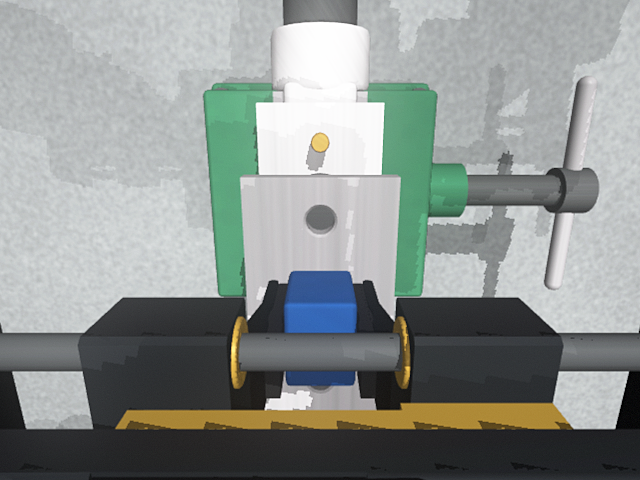

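The picture shows the +y stud tip at (320,142), the cover's near hole at (320,219), and the housing face edge from (256,103) to (384,103).

Run:
```python
from h import *
c=load("w5");f=c["frame"]
o=env.get_obs();R=toolR(o);T=o["tool_pos"]
b=cv2.resize(f[90:235,235:405],None,fx=4,fy=4,interpolation=cv2.INTER_CUBIC); cv2.imwrite("pics/w5c.png",b[:,:,::-1])
hsv=cv2.cvtColor(f,cv2.COLOR_RGB2HSV)
m=cv2.inRange(hsv,(12,110,130),(32,255,255)); m[230:]=0
n,l,s,cen=cv2.connectedComponentsWithStats(m); k=1+np.argmax(s[1:,4]); print(s[k],cen[k])
S=ray(c,*cen[k],.144); H=ray(c,320.6,219,T[2]-.0026)
print("stud",S,"tool",1000*R.T@(S-T),"hole tool",1000*R.T@(H-T))
for row in (110,120,130,150,160,170):
    w=np.where(f[row,225:425].min(1)>200)[0]+225
    if len(w): A=ray(c,w[0]-.5,row,.13);B=ray(c,w[-1]+.5,row,.13); print(row,w[0],w[-1],1000*(R.T@(A-T))[1:],1000*(R.T@(B-T))[1:])
```

```text
[311 133  18  19 258] [319.68992248 142.03100775]
stud [ 0.51437915 -0.05615252  0.144     ] tool [54.47902641 66.47002196 -1.21659464] hole tool [ 2.62356719 38.94876916 -0.73130713]
110 256 383 [ 82.26084102 -35.44111524] [82.22708913 32.74304913]
120 257 383 [ 77.13384323 -35.1351945 ] [77.10233365 32.96420836]
130 257 382 [ 71.93871779 -35.36521791] [71.90947463 32.64875638]
150 258 382 [ 61.33754561 -35.28726877] [61.31271145 33.09876871]
160 258 381 [ 55.92884661 -35.52302323] [55.90637161 32.77779319]
170 259 381 [ 50.44585371 -35.20718347] [50.42576441 33.00676658]
```

View pics/w5c.png

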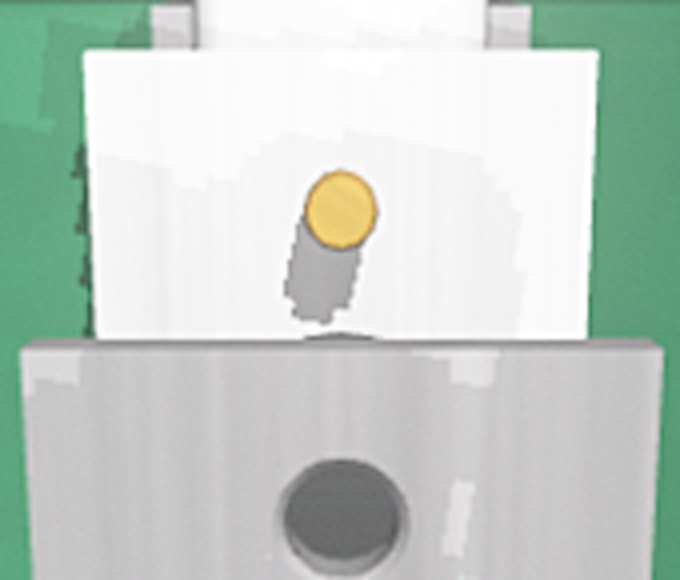

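Emit:
{"method": "drive_tool", "body": {
  "increments": [
    [[0, 0.25, -0.012], [0, 0, 0]],
    [[0, 0.24, 0], [0, 0, 0]],
    [[0.3, 0, 0], [0, 0, 0]],
    [[0.35, 0, 0], [0, 0, 0]],
    [[0.25, 0, 0], [0, 0, 0]],
    [[0.05, 0, 0], [0, 0, 0]],
    [[0, 0, 0], [0, 0, 0]],
    [[0, 0, 0], [0, 0, 0]],
    [[0, 0, 0], [0, 0, 0]]
  ]
}}

```text
time_s: 9.7
tool_pos: [0.5245, -0.1039, 0.161]
tool_rot: [-26.5, 89.9, -15.2]
force: [0.3, -0.2, -2.9]
grip_width: 0.0255
```

Run:
```python
from h import *
st()
c=shot("wrist","w6"); st(); c=shot("scene","s6")
f=load("w6")["frame"][160:300,230:410]; cv2.imwrite("pics/w6c.png",cv2.resize(f,None,fx=4,fy=4,interpolation=cv2.INTER_CUBIC)[:,:,::-1])
f=load("s6")["frame"][150:280,230:370]; cv2.imwrite("pics/s6c.png",cv2.resize(f,None,fx=4,fy=4,interpolation=cv2.INTER_CUBIC)[:,:,::-1])
```

```text
t 9.7 pos [ 0.5245 -0.1039  0.161 ] yaw 11.29 x [ 0.001 -0.    -1.   ] F [ 0.35 -0.24 -2.94] M [ 0.03 -0.14 -0.04] w 0.0255
t 9.75 pos [ 0.5245 -0.1039  0.1611] yaw 11.29 x [ 0.001 -0.    -1.   ] F [ 0.49  0.02 -2.62] M [-0.01 -0.06  0.04] w 0.0258
```

View pics/w6c.png

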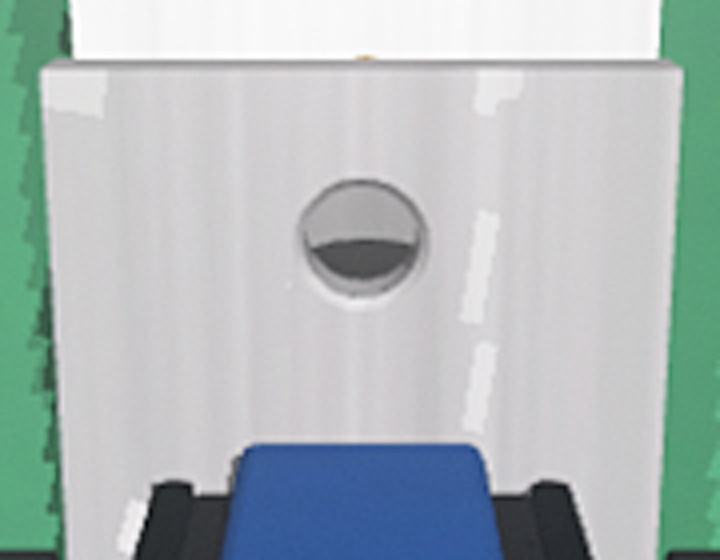

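View pics/s6c.png

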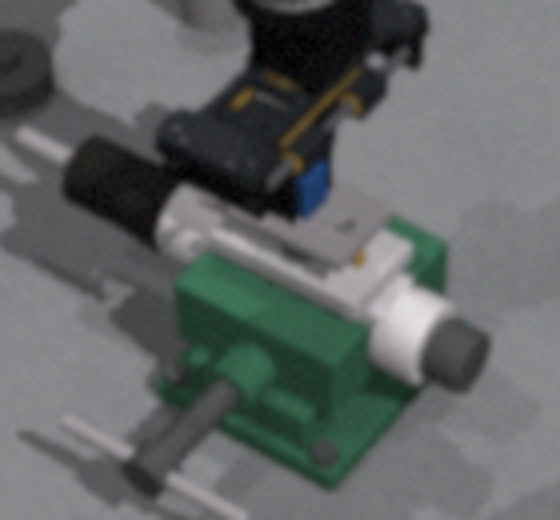

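Emit:
{"method": "drive_tool", "body": {
  "increments": [
    [[0.06, 0, 0.01], [0, 0, 0]],
    [[0.06, 0, 0], [0, 0, 0]],
    [[0, 0, 0], [0, 0, 0]],
    [[0, 0, 0], [0, 0, 0]],
    [[0, 0, 0], [0, 0, 0]]
  ]
}}

```text
time_s: 10.3
tool_pos: [0.5245, -0.1037, 0.1557]
tool_rot: [-59.1, 90.0, -47.7]
force: [0.4, 0.3, -2.9]
grip_width: 0.026
```

Run:
```python
from h import *
st()
```

```text
t 10.3 pos [ 0.5245 -0.1037  0.1557] yaw 11.3 x [ 0. -0. -1.] F [ 0.41  0.33 -2.95] M [-0.   -0.16  0.01] w 0.026
```

Emit:
{"method": "drive_tool", "body": {
  "increments": [
    [[0.01, 0, 0], [0, 0, 0]],
    [[0.01, 0, 0], [0, 0, 0]],
    [[0, 0, 0], [0, 0, 0]]
  ]
}}

```text
time_s: 10.6
tool_pos: [0.5244, -0.1037, 0.1549]
tool_rot: [-140.9, 90.0, -129.6]
force: [-0.5, -0.3, -2.4]
grip_width: 0.0253
```

Emit:
{"method": "drive_tool", "body": {
  "increments": [
    [[0.01, 0, 0], [0, 0, 0]],
    [[0, 0, 0], [0, 0, 0]]
  ]
}}

```text
time_s: 10.8
tool_pos: [0.5245, -0.1037, 0.1545]
tool_rot: [-87.8, 90.0, -76.5]
force: [-0.3, 1.0, -2.3]
grip_width: 0.0257
```

Emit:
{"method": "drive_tool", "body": {
  "increments": [
    [[0.01, 0, 0], [0, 0, 0]],
    [[0, 0, 0], [0, 0, 0]]
  ]
}}

```text
time_s: 11.0
tool_pos: [0.5245, -0.1037, 0.1545]
tool_rot: [-93.3, 90.0, -82.0]
force: [-1.2, 1.3, 0.8]
grip_width: 0.0258
```

Emit:
{"method": "drive_tool", "body": {
  "increments": [
    [[0.004, 0.02, 0], [0, 0, 0]],
    [[0, 0.025, 0], [0, 0, 0]],
    [[0, 0.025, 0], [0, 0, 0]],
    [[0, 0.025, 0], [0, 0, 0]],
    [[0, 0.025, 0], [0, 0, 0]],
    [[0, 0, 0], [0, 0, 0]]
  ]
}}

```text
time_s: 11.6
tool_pos: [0.5241, -0.0992, 0.1544]
tool_rot: [-42.1, 89.9, -30.8]
force: [0.7, -3.8, 3.7]
grip_width: 0.026
```

Run:
```python
from h import *
st()
```

```text
t 11.6 pos [ 0.5241 -0.0992  0.1544] yaw 11.3 x [ 0.001 -0.001 -1.   ] F [ 0.72 -3.85  3.66] M [-0.67 -0.31 -0.02] w 0.026
```

Emit:
{"method": "drive_tool", "body": {
  "increments": [
    [[-0.003, 0.02, 0], [0, 0, 0]],
    [[0, 0.02, 0], [0, 0, 0]],
    [[0, 0.02, 0], [0, 0, 0]],
    [[0, 0.02, 0], [0, 0, 0]]
  ]
}}

```text
time_s: 12.0
tool_pos: [0.5231, -0.096, 0.1543]
tool_rot: [-54.8, 90.0, -43.5]
force: [1.1, -3.6, 4.0]
grip_width: 0.0258
```

Emit:
{"method": "drive_tool", "body": {
  "increments": [
    [[0, 0.015, 0], [0, 0, 0]],
    [[0, 0.015, 0], [0, 0, 0]]
  ]
}}

```text
time_s: 12.2
tool_pos: [0.5216, -0.0931, 0.1531]
tool_rot: [124.7, 89.8, 136.0]
force: [2.3, -1.2, -1.3]
grip_width: 0.0262
```

The cover dropped to 0.1531 and the vertical force fell back towards the carried weight, so the holes seem to have caught. I'll let it settle and look.

Emit:
{"method": "drive_tool", "body": {
  "increments": [
    [[0, 0, 0], [0, 0, 0]],
    [[0, 0, 0], [0, 0, 0]]
  ]
}}

```text
time_s: 12.4
tool_pos: [0.5218, -0.0933, 0.1531]
tool_rot: [128.2, 89.8, 139.6]
force: [0.8, 0.0, -2.2]
grip_width: 0.0257
```

Run:
```python
from h import *
st()
c=shot("wrist","w7"); st()
f=load("w7")["frame"][160:300,230:410]; cv2.imwrite("pics/w7c.png",cv2.resize(f,None,fx=4,fy=4,interpolation=cv2.INTER_CUBIC)[:,:,::-1])
```

```text
t 12.4 pos [ 0.5218 -0.0933  0.1531] yaw 11.36 x [-0.002  0.002 -1.   ] F [ 0.8   0.02 -2.25] M [ 0.1  -0.19 -0.01] w 0.0257
t 12.45 pos [ 0.5218 -0.0935  0.1532] yaw 11.36 x [-0.002  0.002 -1.   ] F [-0.7  -0.52 -3.18] M [ 0.03 -0.1  -0.03] w 0.0257
```

View pics/w7c.png

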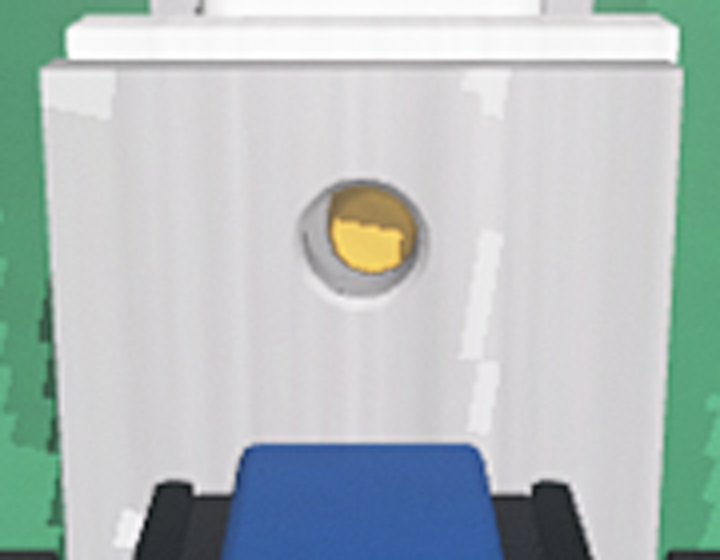

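The wrist view shows the stud tip inside the near hole, centred about 1 mm right of the hole centre. I'll centre the cover by +1 mm in tool z and −0.8 mm in tool y, then lower it gently.

Emit:
{"method": "drive_tool", "body": {
  "increments": [
    [[0, -0.01, 0.012], [0, 0, 0]],
    [[0, -0.008, 0.012], [0, 0, 0]],
    [[0, 0, 0], [0, 0, 0]],
    [[0, 0, 0], [0, 0, 0]]
  ]
}}

```text
time_s: 12.85
tool_pos: [0.5234, -0.0948, 0.1538]
tool_rot: [140.9, 89.9, 152.2]
force: [-0.7, -0.2, -3.9]
grip_width: 0.0255
```

Run:
```python
from h import *
st()
c=shot("wrist","w8"); st()
f=load("w8")["frame"][160:300,230:410]; cv2.imwrite("pics/w8c.png",cv2.resize(f,None,fx=4,fy=4,interpolation=cv2.INTER_CUBIC)[:,:,::-1])
```

```text
t 12.85 pos [ 0.5234 -0.0948  0.1538] yaw 11.31 x [-0.001  0.001 -1.   ] F [-0.71 -0.23 -3.89] M [0.19 0.09 0.07] w 0.0255
t 12.9 pos [ 0.5234 -0.0948  0.1538] yaw 11.32 x [-0.001  0.    -1.   ] F [-0.8   2.01 -3.56] M [0.25 0.11 0.05] w 0.0257
```

View pics/w8c.png

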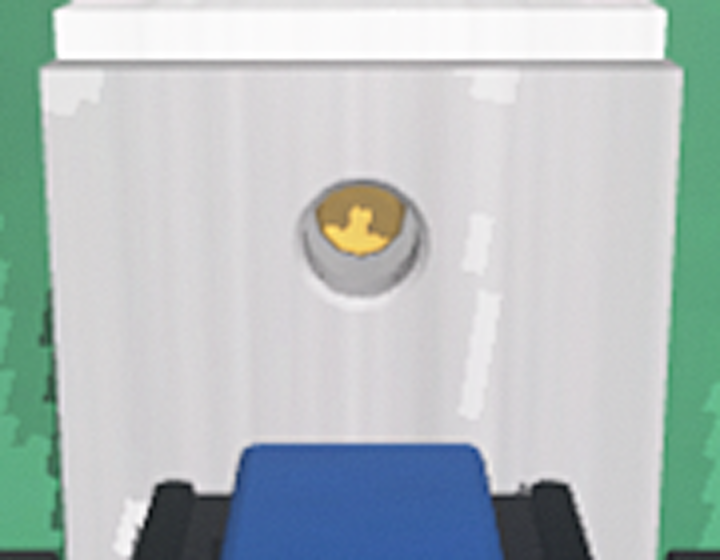

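Emit:
{"method": "drive_tool", "body": {
  "increments": [
    [[0, 0.015, 0], [0, 0, 0]],
    [[0, 0, 0], [0, 0, 0]],
    [[0, 0, 0], [0, 0, 0]]
  ]
}}

```text
time_s: 13.2
tool_pos: [0.5237, -0.0946, 0.1542]
tool_rot: [-65.8, 90.0, -54.5]
force: [-1.8, 0.6, -2.0]
grip_width: 0.0259
```

Emit:
{"method": "drive_tool", "body": {
  "increments": [
    [[0.012, 0, 0], [0, 0, 0]],
    [[0.012, 0, 0], [0, 0, 0]],
    [[0.012, 0, 0], [0, 0, 0]],
    [[0, 0, 0], [0, 0, 0]]
  ]
}}

```text
time_s: 13.6
tool_pos: [0.5236, -0.0946, 0.1526]
tool_rot: [-14.2, 90.0, -2.9]
force: [0.4, 0.6, -1.6]
grip_width: 0.026
```

Run:
```python
from h import *
st()
```

```text
t 13.6 pos [ 0.5236 -0.0946  0.1526] yaw 11.3 x [ 0. -0. -1.] F [ 0.41  0.58 -1.58] M [ 0.17 -0.09 -0.06] w 0.026
```

Emit:
{"method": "drive_tool", "body": {
  "increments": [
    [[0.012, 0, 0], [0, 0, 0]],
    [[0.012, 0, 0], [0, 0, 0]],
    [[0, 0, 0], [0, 0, 0]]
  ]
}}

```text
time_s: 13.9
tool_pos: [0.5236, -0.0946, 0.1516]
tool_rot: [-89.9, 90.0, -78.5]
force: [-0.3, 0.9, -3.3]
grip_width: 0.0258
```

Run:
```python
from h import *
c=shot("wrist","w9"); st()
f=load("w9")["frame"][160:300,230:410]; cv2.imwrite("pics/w9c.png",cv2.resize(f,None,fx=4,fy=4,interpolation=cv2.INTER_CUBIC)[:,:,::-1])
```

```text
t 13.95 pos [ 0.5236 -0.0946  0.1516] yaw 11.3 x [ 0. -0. -1.] F [-0.92  1.   -2.29] M [ 0.17 -0.08 -0.  ] w 0.0259
```

View pics/w9c.png

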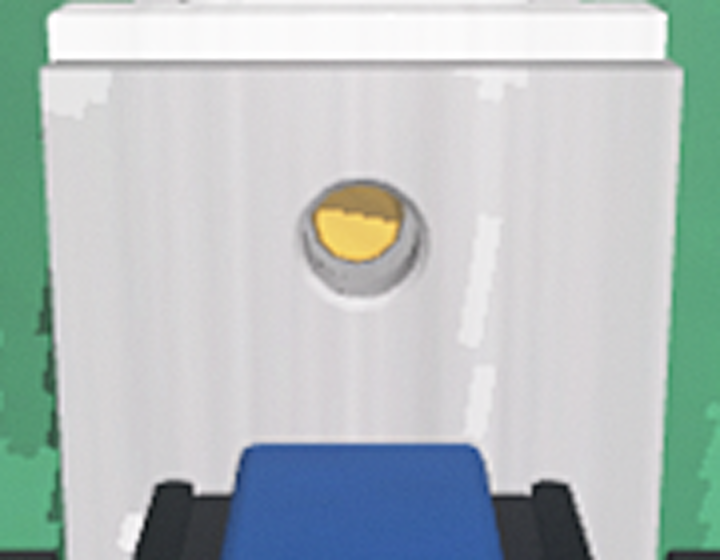

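Emit:
{"method": "drive_tool", "body": {
  "increments": [
    [[0.01, 0.012, -0.005], [0, 0, 0]],
    [[0.025, 0, 0], [0, 0, 0]],
    [[0.025, 0, 0], [0, 0, 0]],
    [[0.025, 0, 0], [0, 0, 0]],
    [[0, 0, 0], [0, 0, 0]]
  ]
}}

```text
time_s: 14.45
tool_pos: [0.5232, -0.0942, 0.1481]
tool_rot: [177.3, 90.0, -171.4]
force: [0.6, -0.4, -1.7]
grip_width: 0.0258
```

Run:
```python
from h import *
st()
```

```text
t 14.45 pos [ 0.5232 -0.0942  0.1481] yaw 11.29 x [-0. -0. -1.] F [ 0.6  -0.4  -1.71] M [-0.02 -0.02 -0.01] w 0.0258
```

Lateral forces and torques are near zero. Flush should be at TCP z ≈ 0.1405, so I'll keep lowering.

Emit:
{"method": "drive_tool", "body": {
  "increments": [
    [[0.025, 0, 0], [0, 0, 0]],
    [[0.025, 0, 0], [0, 0, 0]],
    [[0.025, 0, 0], [0, 0, 0]],
    [[0.025, 0, 0], [0, 0, 0]],
    [[0.025, 0, 0], [0, 0, 0]],
    [[0.025, 0, 0], [0, 0, 0]],
    [[0, 0, 0], [0, 0, 0]]
  ]
}}

```text
time_s: 15.15
tool_pos: [0.5232, -0.0941, 0.1421]
tool_rot: [165.7, 90.0, 177.0]
force: [-0.2, 0.0, -2.3]
grip_width: 0.0259
```

Emit:
{"method": "drive_tool", "body": {
  "increments": [
    [[0.012, 0, 0], [0, 0, 0]],
    [[0.012, 0, 0], [0, 0, 0]],
    [[0, 0, 0], [0, 0, 0]]
  ]
}}

```text
time_s: 15.45
tool_pos: [0.5233, -0.0942, 0.1413]
tool_rot: [-134.2, 90.0, -122.9]
force: [-0.5, 0.5, -2.7]
grip_width: 0.026
```

Run:
```python
from h import *
st()
```

```text
t 15.45 pos [ 0.5233 -0.0942  0.1413] yaw 11.3 x [-0. -0. -1.] F [-0.49  0.54 -2.65] M [ 0.02 -0.1   0.02] w 0.026
```

Emit:
{"method": "drive_tool", "body": {
  "increments": [
    [[0.012, 0, 0], [0, 0, 0]],
    [[0.008, 0, 0], [0, 0, 0]],
    [[0, 0, 0], [0, 0, 0]]
  ]
}}

```text
time_s: 15.75
tool_pos: [0.5234, -0.0941, 0.1405]
tool_rot: [-77.3, 90.0, -66.0]
force: [0.6, 0.6, -2.2]
grip_width: 0.0258
```

Emit:
{"method": "drive_tool", "body": {
  "increments": [
    [[0.008, 0, 0], [0, 0, 0]],
    [[0, 0, 0], [0, 0, 0]]
  ]
}}

```text
time_s: 15.95
tool_pos: [0.5234, -0.0942, 0.1405]
tool_rot: [-105.7, 90.0, -94.4]
force: [-1.0, 0.6, 0.8]
grip_width: 0.0255
```

Run:
```python
from h import *
st()
```

```text
t 15.95 pos [ 0.5234 -0.0942  0.1405] yaw 11.3 x [-0. -0. -1.] F [-1.    0.55  0.8 ] M [ 0.06  0.05 -0.01] w 0.0255
```

Contact is felt at TCP z = 0.1405, which is flush. Releasing now.

Emit:
{"method": "drive_tool", "body": {
  "increments": [
    [[0, 0, 0], [0, 0, 0]],
    [[0, 0, 0], [0, 0, 0]],
    [[0, 0, 0], [0, 0, 0]],
    [[0, 0, 0], [0, 0, 0]],
    [[0, 0, 0], [0, 0, 0]],
    [[0, 0, 0], [0, 0, 0]]
  ],
  "hand": 0.3
}}

```text
time_s: 16.55
tool_pos: [0.5234, -0.0941, 0.1403]
tool_rot: [-57.9, 90.0, -46.6]
force: [-0.2, 0.7, -0.4]
grip_width: 0.0556
```

Emit:
{"method": "drive_tool", "body": {
  "increments": [
    [[-0.1, 0, 0], [0, 0, 0]],
    [[-0.3, 0, 0], [0, 0, 0]],
    [[-0.6, 0, 0], [0, 0, 0]],
    [[-0.8, 0, 0], [0, 0, 0]],
    [[-0.6, 0, 0], [0, 0, 0]],
    [[-0.3, 0, 0], [0, 0, 0]],
    [[0, 0, 0], [0, 0, 0]],
    [[0, 0, 0], [0, 0, 0]]
  ]
}}

```text
time_s: 17.35
tool_pos: [0.5229, -0.0942, 0.2475]
tool_rot: [171.2, 89.9, -177.5]
force: [-0.3, 0.4, -0.4]
grip_width: 0.0566
```

Run:
```python
from h import *
st()
c=shot("wrist","w10"); shot("scene","s10"); shot("top","t10"); st()
f=load("s10")["frame"][160:290,230:370]; cv2.imwrite("pics/s10c.png",cv2.resize(f,None,fx=4,fy=4,interpolation=cv2.INTER_CUBIC)[:,:,::-1])
```

```text
t 17.35 pos [ 0.5229 -0.0942  0.2475] yaw 11.3 x [-0.001 -0.    -1.   ] F [-0.33  0.44 -0.41] M [-0.04 -0.12  0.02] w 0.0566
t 17.5 pos [ 0.5225 -0.0941  0.2468] yaw 11.3 x [-0.002  0.001 -1.   ] F [-0.26  0.13  0.54] M [-0.04 -0.1  -0.02] w 0.0566
```

View pics/w10.png

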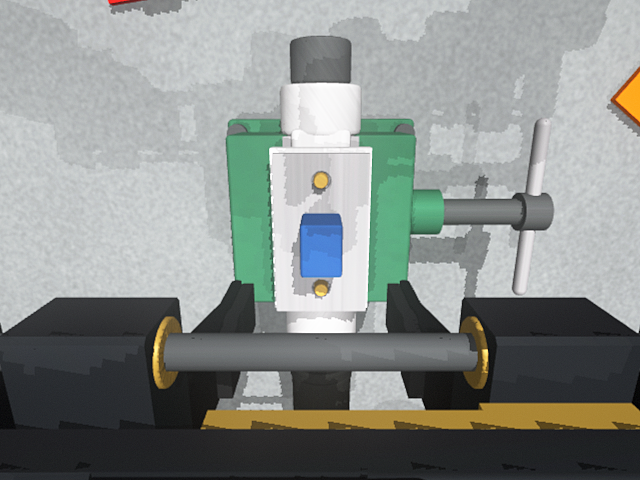

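View pics/s10c.png

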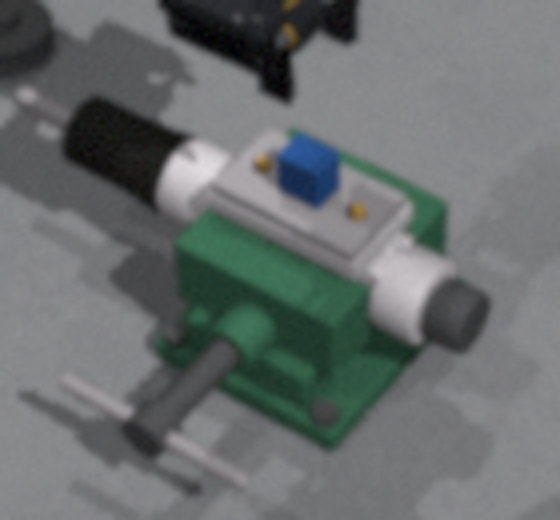

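View pics/t10.png

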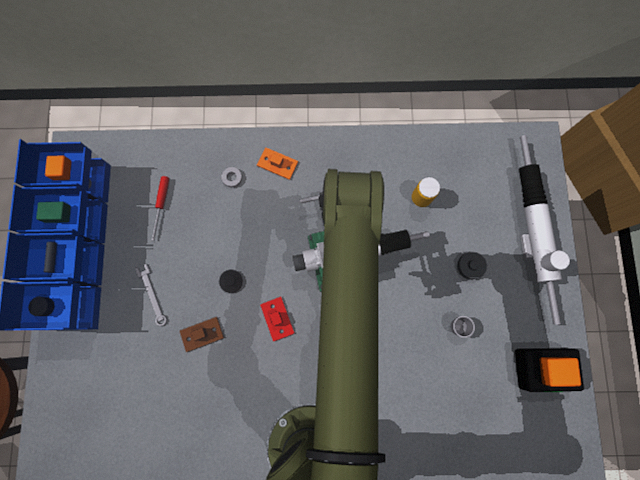

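The wrist view shows both studs through the holes, at (321,180) and (321,289). In the scene view the cover lies flat on the face. In the top view the loose things look to be in the same pixel positions as at the start, and the gripper is clear of the cover. I'm handing the job in.

Run:
```python
from h import *
print(env.sign_off())
```

```text
the job is handed in; nothing more can be done
None
```

The steel cover with the blue lug is fitted on the housing, resting flush on its top face and released. I handed the job in at 17.5 s of the 64 s allowed.

- **Fit:** I rested the cover on the stud ends with about 4 to 7 N and slid it towards +y. After roughly 10 mm it dropped about 1.2 mm onto the studs, and the vertical force fell back to the cover's weight. I then centred it about 1 mm by the wrist camera and lowered it with near-zero side force. It touched the face at about 3 N, with the tool at 0.1405 m, the expected height for flush.
- **Last checks:** After release, the pictures show both studs through the holes and the cover flat. The other things look to be where they were at the start. The gripper was about 0.1 m clear, with no contact force beyond sensor noise.
- **What did not go as planned:**
  - Near the end of the slide the cover jumped about 3 mm for a 1.2 mm command.
  - The holes first caught about 1 mm off centre, on the stud chamfers, which is why I re-centred before lowering.
  - Small sideways commands were also not followed exactly.

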